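Slide the counter bell along the rail to its corner

ROBOT

A 6-joint arm with a two-finger parallel gripper is mounted at the origin on a cart in front of the work surface, level with it; the furniture and walls round the work are solid. World frame = base frame: x ahead of the robot, y to its left, z up, the work surface at z = 0. Lengths are in m, angles in rad, forces in N, time in s.
With the tool pointing down it reaches from about 0.375 to 0.975 m from the base axis. Payload 3.8 kg.
Tool frame: the origin (TCP) lies midway between the tips of the shut fingers; the grasp point (between the pads) lies 19 mm behind it; z points along the fingers, y is the line along which they close (so a half turn about z gives the same grasp; the last joint's range is limited). The gripper opens to 85 mm and grips with 20 to 120 N. Pads are 22 mm wide; open, the fingers measure 114 mm over their backs; the gripper's body (76 mm by 85 mm) begins 54 mm behind the grasp point. The pads swing forward as they close: fully open they stand 13 mm farther back than shut.
Start: joints at [1.266, 0.264, 1.604, -0, 1.274, -0.037], TCP at [0.179, 0.651, 0.193] pointing down, gripper open.
Joint ranges: [-2.63, 2.63], [-0.94, 2.18], [0.31, 2.57], [-1.31, 4.45], [0, 2.66], [-2.55, 2.55]. Speed limits (rad/s): [2.57, 2.57, 3.14, 3.14, 3.14, 3.14].

INTERFACE

Orientations are given as a rotation vector (axis times angle).
In Python, from workcell import bot, cams gives the robot as it stands.
- The arm moves only by the tool play_rows, never from a script. Its argument "rows" is a list of rows, each a list of 2 entries, a list of its own where there are three numbers: the shift along the tool's x, y, z scaled (see below), then the turn, a rotation vector about the tool's x, y, z scaled (see below). A call has 1 to 20 rows; each row is the pose to reach, as a shift and turn from the pose commanded when the call began, along the tool's axes at that moment; what a row does not reach only later rows make up. The controller multiplies each number of a shift by 250 mm and each number of a turn by 45 degrees. A row lasts 1/12 s, in which the tool goes at most 41.7 mm and 7.16 degrees, less where a joint would pass 70% of its speed; a pose out of reach is approached as far as the arm can. A call with a number of a shift or a turn outside -1 to 1 is refused whole. A call with a gripper value outside its range is refused whole. "claw" is the opening, from -1 (shut) to 1 (fully open), set as the call begins (left out, the last holds). The fingers move at their own pace and stop on an object; "newtons" is the grip in N (left out, the last holds). Time passes only in rows, so rows that repeat a pose let the fingers close. It gives the time, the measured TCP pose, the force, the opening and the grip force at its end, in the units of the state.
- bot.read_state(): the state, without advancing time (a new reading comes with each control period).
- cams.read_camera(name): name is "scene" or "top"; returns a dict with "image" (480x640x3 uint8, red, green, blue), "K" (3x3 intrinsics, pixels), "k1" (the pictures are not rectified: a ray, as slopes to the right and down, at radius r is drawn at 1 + k1 r^2 times it, then the intrinsics apply), "T" (4x4, takes a point from camera to world coordinates). Camera axes: x right, y down, z forward; pixel columns grow to the right and rows downward; lengths in m; the calibration is good to about 2 mm. A picture is of the moment at which its call begins. There is no depth.
- bot.finish_job(): hands the job in; it is judged then, once.
The state is a dict: "time": time; "q": joint angles; "joint_vel": joint speeds; "joint_torque": joint torques, N m; "tool_pos": TCP position; "tcp_rot": TCP orientation; "wrist_force": force on the tool from outside, world axes, zero at the start; "torque": the same for the moment, N m; "width": opening from 0.0 (shut) to 1.0 (fully open); "grip_force": force on a finger pad.
Only numpy, scipy, OpenCV 4.12 (cv2) and the standard library are available. Lean on these libraries where they do the work, as an engineer would, in place of code of your own. Each camera call takes 0.05 s, during which the arm holds its last target. There are 200 camera calls.

TASK

The round counter bell has wandered to the open end of the low wooden rail. Push it along the rail, gently and always beside the rail, until it stands in the corner against both the rail and the end stop, then let go of it. Do not lift or tip the bell, and leave the espresso cup and the tart where they are; keep the arm on the near side of the tall glass display case behind them.

Things in the scene. Friction and masses are not known exactly. Their poses are not given: they have to be found in the camera images.
- bell: loose round counter bell, 0.25 to 0.5 kg: black base 84 mm across and 11 mm high, then a polished, slippery silver dome 78 mm across at its foot, curving in to a small press knob; 58 mm high in all. Origin: centre of the underside; z is up; its yaw means nothing. It starts near the open end of the rail, up to 8 mm off its face, on the robot's side.
- rail: fixed L-shaped rail of smooth light wood, 30 mm high, 14 mm thick. Origin: inner corner, on the worktop. The long rail runs 300 mm along -y with its face at x = 0 and its wood at x > 0, away from the robot; the end stop runs 94 mm along -x with its face at y = 0 and its wood at y > 0. z is up. The bell stands at x < 0, y < 0 and is home with its centre at x = -42 mm, y = -42 mm.
- cup: bystander: white espresso cup with a handle, 62 mm across, 52 mm high, standing behind the long rail. Origin: centre of the underside, handle included. Behind it the tall glass display case (0.43 m high, fixed) has its front from about x 0.57, y 0.26 to x 0.74, y -0.36 m; a receipt printer 0.1 m high stands at x 0.50, y 0.07 m: keep the arm clear of both.
- tart: bystander: round berry tartlet, 71 mm across, 36 mm high, standing behind the long rail. Origin: centre of the underside.

How it is judged:
At the end, for the whole second after the job is handed in: The bell stands upright and at rest on the worktop in the corner, within 15 mm of the rail and within 15 mm of the end stop; the cup and the tart are within 20 mm of where they began (x of bell in the frame of rail between -0.057 and -0.03 m and y of bell in the frame of rail between -0.057 and -0.03 m and height (world z) of bell below 0.005 m and angle between bell's own z axis and vertical below 0.1 rad and linear speed of bell below 0.02 m/s and distance of each of cup, tart from where it was at the start of the episode below 0.02 m); the robot touches nothing.
It fails at once if the bell strays more than 30 mm from the rail's face (x of bell in the frame of rail below -0.072 m).
It fails at once if the bell is lifted more than 15 mm (height (world z) of bell above 0.015 m).
It fails at once if the bell tips more than 17 degrees (angle between bell's own z axis and vertical above 0.3 rad).
It fails at once if the bell is knocked along, faster than 0.4 m/s (linear speed of bell above 0.4 m/s).
It fails at once if the cup or the tart is pushed more than 20 mm (distance of any of cup, tart from where it was at the start of the episode above 0.02 m).
It also fails if it takes over 40 s, if anything falls off the work surface, if the arm or the gripper's body presses on something with over 40 N, if the wrist force passes 120 N, or if a joint passes its speed limit or range.

## Working session

There is one attempt and no reset: what is moved stays moved. The work goes in short steps, Python scripts to look and compute and a tool call to move; the robot and the scene stay as the last step left them, time stands still between calls to the robot, and variables do not carry over. Pictures are saved under pics/ and viewed, at most 10 in all, crops included, and the job is handed in when it is done.

Besides the shell and the picture viewer there is one more tool, called after ">>>" in YAML: its name, and indented under it one key for each argument. play_rows: Moves the arm, as the interface text tells. Its arguments: {"type":"object","properties":{"rows":{"type":"array","items":{"type":"array"}},"claw":{"type":"number"},"newtons":{"type":"number"}},"required":["rows"]}

```bash
mkdir -p pics; cat > h.py <<'E'
import numpy as np, cv2
from workcell import bot, cams
def ray(c,u,v):
    K=c["K"];d=np.array([(u-K[0][2])/K[0][0],(v-K[1][2])/K[1][1]])
    s=d.copy()
    for _ in range(20): s=d/(1+c["k1"]*(s@s))
    T=np.array(c["T"]);return T[:3,3],T[:3,:3]@np.array([s[0],s[1],1])
def onz(c,u,v,z=0.):
    o,r=ray(c,u,v);return o+r*(z-o[2])/r[2]
E
python3 - <<'E'
from h import *
for n in("scene","top"):
    c=cams.read_camera(n);cv2.imwrite(f"pics/{n}0.png",c["image"][:,:,::-1]);np.save(n,c,allow_pickle=True)
    print(n,np.round(c["T"],3).tolist(),c["k1"])
print(bot.read_state())
E
```

```text
scene [[-0.844, -0.229, 0.484, 0.218], [-0.535, 0.392, -0.748, 0.494], [-0.018, -0.891, -0.453, 0.427], [0.0, 0.0, 0.0, 1.0]] -0.1249781613886998
top [[-0.027, -0.997, 0.075, 0.579], [-0.999, 0.023, -0.045, -0.138], [0.043, -0.076, -0.996, 0.877], [0.0, 0.0, 0.0, 1.0]] 0.04913400654007859
{'time': 0.1, 'q': array([ 1.26611908e+00,  2.64691823e-01,  1.60525303e+00,  8.01056431e-06,
        1.27370709e+00, -3.69062851e-02]), 'joint_vel': array([-0.00151502, -0.00090466, -0.00377764, -0.00080299,  0.00080138,
        0.000648  ]), 'joint_torque': array([-3.49476795e-04, -5.16712368e+01, -3.68586302e+01, -6.28536259e-05,
        6.30687093e-03,  4.69751853e-05]), 'tool_pos': array([0.17837161, 0.65023004, 0.19186875]), 'tcp_rot': array([-0.41931388, -3.11312122,  0.00318525]), 'wrist_force': array([-0.03850318,  0.42764815, -1.28861774]), 'torque': array([-0.05430441, -0.04491836,  0.00692709]), 'grip_force': 0.0, 'width': 0.9995088439334928}
```

View pics/top0.png

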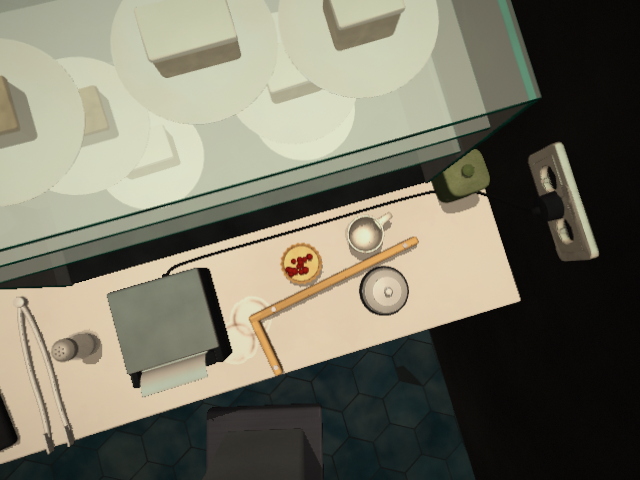

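View pics/scene0.png

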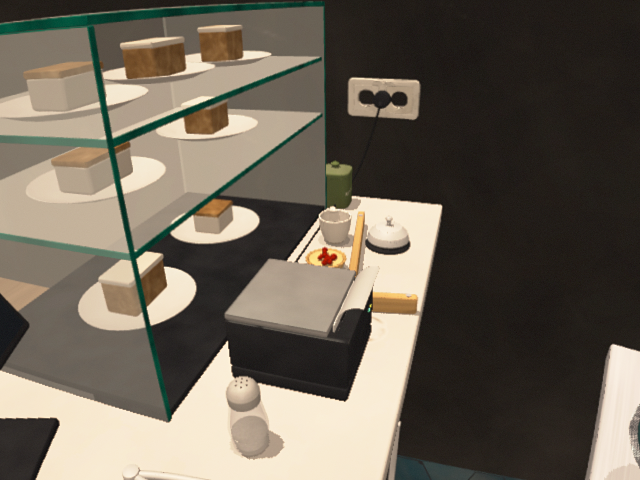

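The top view shows the rail from its corner near (251,318) to the open end near (417,240). The stop ends near (280,374). The bell is at about (384,291), the tart at (302,263), the cup at (365,235) and the printer to the left of the corner.

```bash
python3 - <<'E'
from h import *
c=np.load("top.npy",allow_pickle=True).item();im=c["image"]
hsv=cv2.cvtColor(im,cv2.COLOR_RGB2HSV)
m=cv2.inRange(hsv,(8,95,120),(25,255,255));m[:, :230]=0;m[:,440:]=0;m[:225]=0;m[390:]=0
cv2.circle(m,(302,263),26,0,-1)
n,l,s,_=cv2.connectedComponentsWithStats(m);print(s[1:][s[1:,4]>50].tolist())
k=1+np.argmax(s[1:,4]);ys,xs=np.where(l==k)
P=np.array([onz(c,u,v,.03)[:2] for u,v in zip(xs,ys)])
# split in long and stop by image
lo=(xs>285); st=(ys>330)&(xs<285)
def line(Q):
    vx,vy,x,y=cv2.fitLine(Q.astype(np.float32),cv2.DIST_HUBER,0,.001,.001).ravel();d=np.array([vx,vy]);p=np.array([x,y])
    nn=np.array([-vy,vx]);w=(Q-p)@nn;print("w pct",np.percentile(w,[1,5,50,95,99]).round(4),"ext",np.ptp((Q-p)@d));return p,d
p1,d1=line(P[lo]);p2,d2=line(P[st])
print(d1,d2,np.dot(d1,d2))
a=np.linalg.solve(np.c_[d1,-d2],p2-p1);X=p1+a[0]*d1
ey=-d1 if d1[1]<0 else d1; ex=np.array([ey[1],-ey[0]])
C=X-.007*ex-.007*ey  # inner corner
print("corner",C,"ey",ey,"ex",ex,"yaw",np.degrees(np.arctan2(-ey[0],ey[1])))
R=(P-C)@np.c_[ex,ey];print("rail-frame ext",R.min(0),R.max(0), "len wanted x -.094...014, y -.3...014")
# bell: circle
g=cv2.medianBlur(cv2.cvtColor(im,cv2.COLOR_RGB2GRAY),3)
h=cv2.HoughCircles(g,cv2.HOUGH_GRADIENT_ALT,1,20,param1=200,param2=.5,minRadius=18,maxRadius=32)
print(h)
for u,v,r in (h[0] if h is not None else []):
    b=onz(c,u,v,.008)[:2];e=onz(c,u+r,v,.008)[:2];print(u,v,b,"rad",np.linalg.norm(e-b),"rail",(b-C)@np.c_[ex,ey])
print("knob top z.058",onz(c,389,292,.058))
for n,q in dict(edge=(520,300),e2=(490,195),f=(430,330),pr=(207,350),pr2=(212,270)).items():print(n,onz(c,*q,0)[:2])
cv2.imwrite("pics/crop.png",cv2.resize(im[215:385,230:440,::-1],None,fx=3.5,fy=3.5,interpolation=cv2.INTER_CUBIC))
E
```

```text
[[249, 237, 169, 139, 1986]]
w pct [-0.0069 -0.0063 -0.      0.0065  0.0072] ext 0.24803567793024206
w pct [-0.0066 -0.006   0.      0.006   0.0065] ext 0.0808191040334642
[ 0.4129796  -0.91074026] [0.90803427 0.4188959 ] -0.006505728
corner [ 0.5069093 -0.0588763] ey [-0.4129796   0.91074026] ex [0.91074026 0.4129796 ] yaw 24.392145
rail-frame ext [-0.092213   -0.29887346] [0.01472832 0.01323036] len wanted x -.094...014, y -.3...014
[[[385.       291.        23.495531]
  [300.       265.        21.020462]
  [363.       231.        23.106813]
  [465.       179.        24.36005 ]
  [235.       338.        24.062025]
  [150.       145.        24.829662]
  [323.       435.        24.145327]]]
385.0 291.0 [ 0.54953817 -0.27426293] rad 0.04062609800465226 rail [-0.05012647 -0.21376613]
300.0 265.0 [ 0.59787918 -0.12934341] rad 0.0360627538545356 rail [ 0.05374844 -0.10174594]
363.0 231.0 [ 0.65391152 -0.23967115] rad 0.04024820770130226 rail [ 0.05921624 -0.22536607]
465.0 179.0 [ 0.74136678 -0.42208486] rad 0.04301153160196787 rail [ 0.06353213 -0.42761482]
235.0 338.0 [ 0.47826148 -0.01761585] rad 0.040190290446316924 rail [-0.00905101  0.04940852]
150.0 145.0 [0.80987777 0.12197962] rad 0.04158863312993456 rail [0.35061537 0.03959297]
323.0 435.0 [ 0.31478645 -0.16152414] rad 0.04028154039569074 rail [-0.21736549 -0.0141427 ]
knob top z.058 [ 0.54947915 -0.27288466  0.058     ]
edge [ 0.52771108 -0.51069738]
e2 [ 0.71330912 -0.4678545 ]
f [ 0.48033914 -0.35106323]
pr [0.45907908 0.03040895]
pr2 [0.59348471 0.02124796]
```

View pics/crop.png

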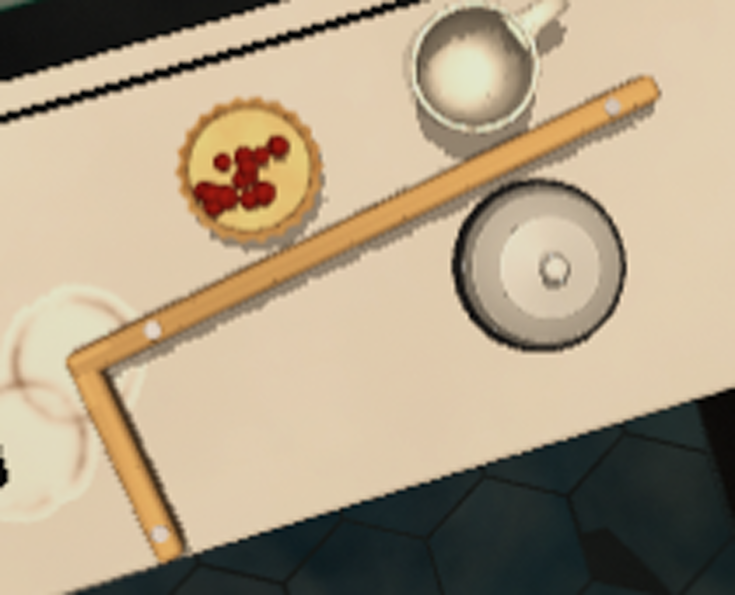

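The rail fit matches the given sizes: wood about 13–14 mm wide, ends at −0.299 and −0.092. The bell sits at (−0.050, −0.214) in the rail frame, about 8 mm off the face. I'll part the fingers about 40 mm and push low on the black base with both fingertips as a cradle. First I cross over to the near side.

>>> play_rows:
  rows:
    - [[-0.64, -0.84, -0.16], [0, 0, 0]]
    - [[-0.64, -0.84, -0.16], [0, 0, 0]]
    - [[-0.64, -0.84, -0.16], [0, 0, 0]]
    - [[-0.64, -0.84, -0.16], [0, 0, 0]]
    - [[-0.64, -0.84, -0.16], [0, 0, 0]]
    - [[-0.64, -0.84, -0.16], [0, 0, 0]]
    - [[-0.64, -0.84, -0.16], [0, 0, 0]]
    - [[-0.64, -0.84, -0.16], [0, 0, 0]]
  claw: -0.06

```text
time: 0.77
tool_pos: [0.2786, 0.403, 0.2337]
tcp_rot: [0.425, 3.111, -0.0]
wrist_force: [-0.1, 0.2, -0.0]
width: 0.468
grip_force: 0.0
```

>>> play_rows:
  rows:
    - [[-0.64, -0.84, 0], [0, 0, 0]]
    - [[-0.64, -0.84, 0], [0, 0, 0]]
    - [[-0.64, -0.84, 0], [0, 0, 0]]
    - [[-0.64, -0.84, 0], [0, 0, 0]]
    - [[-0.64, -0.84, 0], [0, 0, 0]]
    - [[-0.64, -0.84, 0], [0, 0, 0]]
    - [[-0.64, -0.84, 0], [0, 0, 0]]
    - [[-0.64, -0.84, 0], [0, 0, 0]]

```text
time: 1.43
tool_pos: [0.377, 0.159, 0.2327]
tcp_rot: [0.427, 3.112, -0.001]
wrist_force: [-0.6, 0.9, -0.2]
width: 0.474
grip_force: 0.0
```

>>> play_rows:
  rows:
    - [[-0.64, -0.84, 0], [0, 0, 0.1]]
    - [[-0.64, -0.84, 0], [0, 0, 0.25]]
    - [[-0.64, -0.84, 0], [0, 0, 0.4]]
    - [[-0.64, -0.84, 0], [0, 0, 0.5]]
    - [[-0.64, -0.84, 0], [0, 0, 0.5]]
    - [[-0.64, -0.84, 0], [0, 0, 0.5]]
    - [[-0.64, -0.84, 0], [0, 0, 0.5]]
    - [[-0.64, -0.84, 0], [0, 0, 0.5]]
    - [[-0.64, -0.84, 0], [0, 0, 0.5]]

```text
time: 2.18
tool_pos: [0.4749, -0.0824, 0.2323]
tcp_rot: [-1.019, -2.969, -0.002]
wrist_force: [-0.3, -1.0, -0.2]
width: 0.471
grip_force: 0.0
```

```bash
cat >> h.py <<'E'
from scipy.spatial.transform import Rotation as Ro
ey=np.array([-.4130,.9107]);ex=np.array([.9107,.4130]);C=np.array([.5069,-.0589])
def plan(x,y,z,final_yaw=True):
    s=bot.read_state();R=Ro.from_rotvec(s["tcp_rot"])
    t=np.r_[C+ex*x+ey*y,z]
    Rt=Ro.from_matrix(np.c_[np.r_[-ey,0],np.r_[ex,0],[0,0,-1]])
    print("t",s["time"],"pos",s["tool_pos"].round(4),"rail",((s["tool_pos"][:2]-C)@np.c_[ex,ey]).round(4),"F",s["wrist_force"].round(1),"w",round(s["width"],3),"q",s["q"].round(2))
    print("shift",(R.inv().apply(t-s["tool_pos"])/.25).round(3),"turn",((R.inv()*Rt).as_rotvec()/(np.pi/4)).round(3))
E
python3 -c "
from h import *
plan(-.046,-.30,.2)"
```

```text
Traceback (most recent call last):
  File "h.py", line 15, in plan
    Rt=Ro.from_matrix(np.c_[np.r_[-ey,0],np.r_[ex,0],[0,0,-1]])
  File "scipy/spatial/transform/_rotation.pyx", line 1143, in scipy.spatial.transform._rotation.Rotation.from_matrix
ValueError: Non-positive determinant (left-handed or null coordinate frame) in rotation matrix 0: [[ 0.413   0.9107  0.    ]
 [-0.9107  0.413   0.    ]
 [ 0.      0.     -1.    ]].
```

```bash
sed -i 's/np.r_\[-ey,0\]/np.r_[ey,0]/' h.py
python3 -c "
from h import *
plan(-.046,-.30,.2)"
```

```text
t 2.1833 pos [ 0.4749 -0.0824  0.2323] rail [-0.0389 -0.0082] F [-0.3 -1.  -0.2] w 0.471 q [-0.22 -0.13  1.95  0.    1.32 -1.13]
shift [-1.02  -0.568  0.127] turn [-0.    -0.003  0.616]
```

>>> play_rows:
  rows:
    - [[-0.5, -0.28, 0], [0, 0, 0.15]]
    - [[-0.5, -0.28, 0], [0, 0, 0.3]]
    - [[-0.5, -0.28, 0], [0, 0, 0.45]]
    - [[-0.5, -0.28, 0], [0, 0, 0.6]]
    - [[-0.5, -0.28, 0], [0, 0, 0.616]]
    - [[-0.5, -0.28, 0], [0, 0, 0.616]]
    - [[-0.5, -0.28, 0], [0, 0, 0.616]]
    - [[-0.5, -0.28, 0], [0, 0, 0.616]]

```text
time: 2.85
tool_pos: [0.5303, -0.2131, 0.2331]
tcp_rot: [-1.695, -2.644, -0.001]
wrist_force: [-0.0, -0.1, -0.3]
width: 0.472
grip_force: 0.0
```

```bash
python3 -c "
from h import *
plan(-.047,-.30,.1)"
```

```text
t 2.85 pos [ 0.5303 -0.2131  0.2331] rail [-0.0424 -0.1501] F [-0.  -0.1 -0.3] w 0.472 q [-0.43  0.05  1.78  0.    1.32 -0.86]
shift [-0.6   -0.021  0.532] turn [ 0.    -0.001  0.006]
```

>>> play_rows:
  rows:
    - [[-0.6, -0.02, 0], [0, 0, 0]]
    - [[-0.6, -0.02, 0], [0, 0, 0]]
    - [[-0.6, -0.02, 0], [0, 0, 0]]
    - [[-0.6, -0.02, 0], [0, 0, 0]]
    - [[-0.6, -0.02, 0.15], [0, 0, 0]]
    - [[-0.6, -0.02, 0.3], [0, 0, 0]]
    - [[-0.6, -0.02, 0.45], [0, 0, 0]]
    - [[-0.6, -0.02, 0.6], [0, 0, 0]]
    - [[-0.6, -0.02, 0.7], [0, 0, 0]]
    - [[-0.6, -0.02, 0.7], [0, 0, 0]]
    - [[-0.6, -0.02, 0.7], [0, 0, 0]]

```text
time: 3.77
tool_pos: [0.5868, -0.3518, 0.0566]
tcp_rot: [-1.696, -2.639, -0.0]
wrist_force: [0.2, -0.1, 0.5]
width: 0.47
grip_force: 0.0
```

```bash
python3 -c "
from h import *
plan(-.048,-.30,.003)
for n in('scene','top'):
    c=cams.read_camera(n);im=c['image']
    im=im[120:320,270:470] if n=='scene' else im[200:400,240:440]
    cv2.imwrite(f'pics/{n}1.png',cv2.resize(im[:,:,::-1],None,fx=2.9,fy=2.9))
a=[cv2.imread(f'pics/{n}1.png') for n in('scene','top')]
cv2.imwrite('pics/both1.png',cv2.resize(np.hstack(a),(800,400)))"
```

```text
t 3.7667 pos [ 0.5868 -0.3518  0.0566] rail [-0.0482 -0.2998] F [ 0.2 -0.1  0.5] w 0.47 q [-0.58  0.39  1.7   0.    1.05 -1.01]
shift [-0.002  0.001  0.214] turn [-0.003 -0.005  0.004]
```

View pics/both1.png

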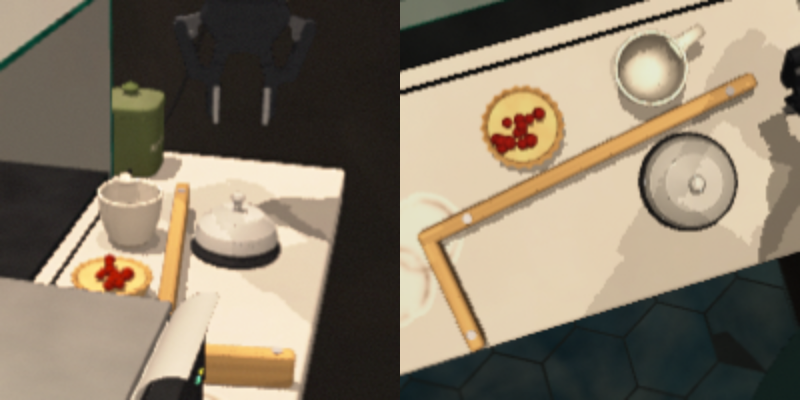

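```bash
python3 -c "
from h import *
c=cams.read_camera('scene');s=bot.read_state();print(s['tool_pos'])
def pr(p):
    T=np.array(c['T']);q=T[:3,:3].T@(np.array(p)-T[:3,3]);d=q[:2]/q[2];d=d*(1+c['k1']*(d@d));K=c['K'];return [K[0][0]*d[0]+K[0][2],K[1][1]*d[1]+K[1][2]]
print(pr(s['tool_pos']),pr([.5495,-.2743,.058]),pr(np.r_[C,0]))
cv2.imwrite('pics/s2.png',c['image'][90:290,270:470,::-1].repeat(3,0).repeat(3,1))"
```

```text
[ 0.59045239 -0.35495394  0.06176527]
[np.float64(388.30529596247), np.float64(195.74032276557236)] [np.float64(390.05706577240824), np.float64(215.72670663665156)] [np.float64(354.2981745221665), np.float64(305.79488525572265)]
```

View pics/s2.png

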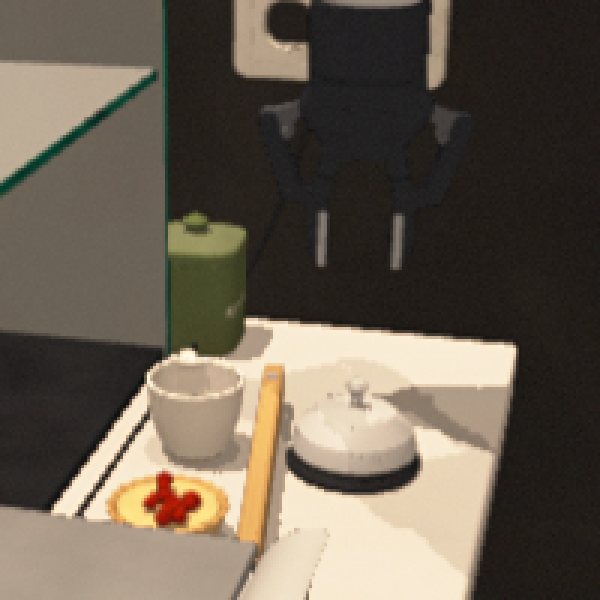

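The fingertips appear at about (390,179), but the reported TCP projects to row 196, and the reading has drifted about 6 mm. I'll check this before going lower.

```bash
cat >> h.py <<'E'
def pr(c,p):
    T=np.array(c['T']);q=T[:3,:3].T@(np.array(p)-T[:3,3]);d=q[:2]/q[2];d=d*(1+c['k1']*(d@d));K=c['K'];return np.round([K[0][0]*d[0]+K[0][2],K[1][1]*d[1]+K[1][2]],1)
E
python3 -c "
from h import *
for i in range(4):
    s=bot.read_state();print(s['time'],s['tool_pos'].round(4),s['tcp_rot'].round(3),s['q'].round(4),s['joint_vel'].round(3),s['wrist_force'].round(1)); c=cams.read_camera('top')
print(pr(c,s['tool_pos']))
cv2.imwrite('pics/t2.png',cv2.resize(c['image'][180:380,340:540,::-1],None,fx=3,fy=3))"
```

```text
3.9167 [ 0.5905 -0.355   0.0618] [1.697 2.637 0.   ] [-5.7750e-01  3.8700e-01  1.6951e+00  1.0000e-04  1.0539e+00 -1.0051e+00] [-0.007 -0.006 -0.008 -0.001 -0.002 -0.002] [-0.1  0.4  0.4]
3.9667 [ 0.5905 -0.3552  0.062 ] [1.697 2.637 0.   ] [-5.7770e-01  3.8680e-01  1.6949e+00  1.0000e-04  1.0538e+00 -1.0050e+00] [-0.004  0.002  0.002 -0.001 -0.001  0.   ] [1.3 0.7 0.3]
4.0167 [ 0.5902 -0.3553  0.0617] [1.697 2.637 0.   ] [-0.578   0.387   1.6952  0.      1.0538 -1.005 ] [-0.003  0.005  0.009  0.002 -0.001  0.   ] [-0.   0.4  0.7]
4.0667 [ 0.5899 -0.3552  0.0613] [1.698 2.637 0.   ] [-0.5781  0.3873  1.6957  0.      1.0537 -1.005 ] [-0.003  0.008  0.011 -0.    -0.    -0.   ] [0.6 0.3 0.3]
[438.8 265.7]
```

View pics/t2.png

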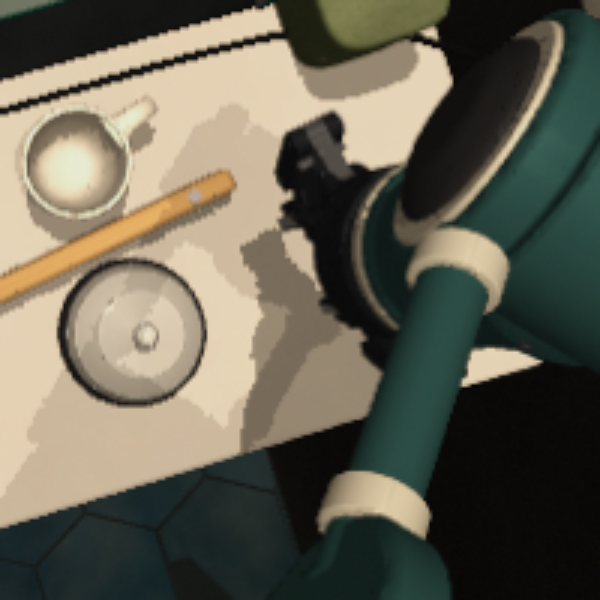

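>>> play_rows:
  rows:
    - [[0, 0, 0.04], [0, 0, 0]]
    - [[0, 0, 0.08], [0, 0, 0]]
    - [[0, 0, 0.12], [0, 0, 0]]
    - [[0, 0, 0.12], [0, 0, 0]]
    - [[0, 0, 0.12], [0, 0, 0]]
    - [[0, 0, 0.12], [0, 0, 0]]

```text
time: 4.62
tool_pos: [0.5877, -0.3541, 0.0273]
tcp_rot: [-1.7, -2.64, -0.0]
wrist_force: [-0.1, -0.4, -0.7]
width: 0.472
grip_force: 0.0
```

```bash
python3 -c "
from h import *
plan(-.048,-.30,.003)
c=cams.read_camera('scene');s=bot.read_state();p=s['tool_pos']
print(pr(c,p),pr(c,p+[0,0,.03]))
cv2.imwrite('pics/s3.png',cv2.resize(cv2.convertScaleAbs(c['image'][130:260,320:450,::-1],alpha=1.5,beta=20),None,fx=4,fy=4))"
```

```text
t 4.6167 pos [ 0.5877 -0.3541  0.0273] rail [-0.0483 -0.3022] F [-0.1 -0.4 -0.7] w 0.472 q [-0.58  0.42  1.72  0.    1.   -1.  ]
shift [0.009 0.001 0.097] turn [-0.001 -0.001  0.001]
[388.4 211.6] [389.1 197.8]
```

View pics/s3.png

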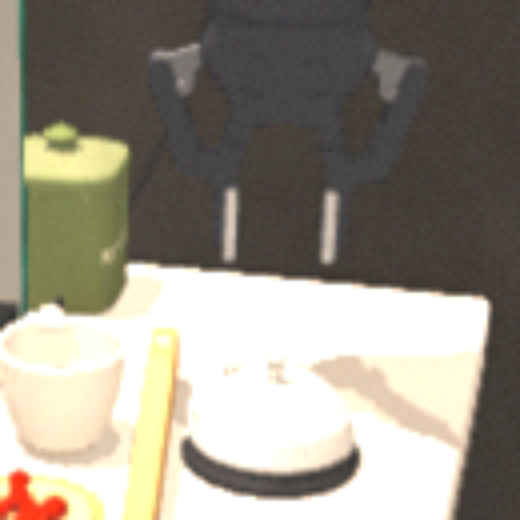

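```bash
python3 -c "
from h import *
c=np.load('top.npy',allow_pickle=True).item();c2=np.load('scene.npy',allow_pickle=True).item()
p=np.array([.590,-.355,.0615]);E=np.r_[ex,0];Y=np.r_[ey,0]
for dy in(0,-.03,-.06):
  for h in(.06,.1,.14):
    a=p+dy*Y+[0,0,h];print(dy,h,pr(c,a+.055*E),pr(c,a-.055*E))
q=np.array([.5877,-.3541,.0273])
for dy in(0,-.02,-.04,-.06): print(dy,pr(c2,q+dy*Y+[0,0,.007]+.026*E),pr(c2,q+dy*Y+[0,0,.007]-.026*E))
print('obs tips 377.5,195.5  402,196')
"
```

```text
0 0.06 [432.8 232.1] [465.9 298. ]
0 0.1 [439.9 229.7] [474.8 299.2]
0 0.14 [447.7 227. ] [484.8 300.7]
-0.03 0.06 [450.4 223.5] [483.5 289.2]
-0.03 0.1 [458.4 220.7] [493.5 290. ]
-0.03 0.14 [467.3 217.5] [504.6 290.8]
-0.06 0.06 [467.9 215. ] [501.2 280.5]
-0.06 0.1 [476.9 211.7] [512.1 280.8]
-0.06 0.14 [486.9 208. ] [524.3 281.1]
0 [375.9 208.2] [401.6 209.3]
-0.02 [376.2 204.5] [401.5 205.5]
-0.04 [376.4 200.8] [401.3 201.8]
-0.06 [376.7 197.3] [401.1 198.2]
obs tips 377.5,195.5  402,196
```

The top view agrees with the reported horizontal position. The tips look roughly 30 mm higher than reported, so I'll go down in steps and check each one.

>>> play_rows:
  rows:
    - [[0.01, 0, 0.03], [0, 0, 0]]
    - [[0.01, 0, 0.05], [0, 0, 0]]
    - [[0.01, 0, 0.07], [0, 0, 0]]
    - [[0.01, 0, 0.08], [0, 0, 0]]
    - [[0.01, 0, 0.08], [0, 0, 0]]
    - [[0.01, 0, 0.08], [0, 0, 0]]

```text
time: 5.17
tool_pos: [0.5868, -0.3518, 0.0076]
tcp_rot: [-1.701, -2.641, 0.0]
wrist_force: [0.3, 0.7, 0.4]
width: 0.472
grip_force: 0.0
```

```bash
cat > tip.py <<'E'
from h import *
plan(-.048,-.30,.003)
c=cams.read_camera('scene');b=np.load('scene.npy',allow_pickle=True).item()['image']
p=bot.read_state()['tool_pos'];print("tcp px",pr(c,p))
im=c['image'];d=np.abs(im.astype(int)-b).max(2)
for col in (375,376,377,378,379,400,401,402,403,404): print(col,im[188:224,col].mean(1).astype(int).tolist())
E
python3 tip.py
```

```text
t 5.1667 pos [ 0.5868 -0.3518  0.0076] rail [-0.0482 -0.2997] F [0.3 0.7 0.4] w 0.472 q [-0.58  0.44  1.73 -0.    0.97 -1.  ]
shift [-0.001  0.001  0.019] turn [-0.001 -0.001  0.001]
tcp px [388. 221.]
375 [52, 53, 52, 50, 53, 58, 58, 59, 57, 58, 64, 67, 71, 135, 191, 209, 222, 231, 232, 232, 232, 232, 232, 233, 232, 220, 211, 211, 211, 211, 211, 210, 211, 211, 166, 122]
376 [102, 104, 102, 105, 113, 122, 123, 122, 121, 122, 122, 121, 119, 122, 127, 130, 180, 223, 232, 231, 231, 232, 231, 232, 231, 221, 211, 210, 211, 211, 211, 211, 212, 210, 165, 131]
377 [118, 122, 119, 121, 122, 123, 121, 120, 120, 120, 118, 115, 115, 114, 111, 113, 172, 222, 232, 232, 232, 232, 233, 232, 221, 213, 209, 212, 211, 210, 211, 211, 211, 210, 165, 156]
378 [93, 96, 95, 96, 95, 94, 86, 78, 75, 73, 83, 93, 97, 98, 107, 119, 171, 219, 232, 232, 231, 233, 233, 231, 221, 211, 211, 210, 210, 212, 212, 212, 211, 209, 170, 182]
379 [35, 36, 34, 34, 33, 31, 34, 32, 34, 40, 105, 174, 201, 202, 221, 233, 233, 232, 233, 232, 232, 231, 232, 231, 220, 212, 211, 211, 212, 211, 212, 212, 211, 209, 190, 196]
400 [55, 6
[... 169 characters left out ...]
10, 108, 109, 114, 122, 121, 123, 122, 122, 123, 121, 122, 121, 119, 122, 128, 175, 222, 233, 234, 233, 233, 233, 232, 222, 213, 212, 212, 213, 202, 160, 125, 122, 122, 121]
402 [100, 118, 116, 115, 115, 118, 114, 110, 109, 107, 108, 107, 105, 104, 131, 167, 187, 206, 226, 233, 234, 233, 233, 232, 233, 227, 216, 213, 212, 212, 176, 131, 122, 121, 124, 123]
403 [76, 91, 85, 84, 84, 85, 78, 71, 64, 54, 57, 54, 49, 62, 148, 219, 234, 234, 233, 233, 232, 233, 234, 233, 232, 232, 226, 216, 214, 211, 172, 125, 121, 123, 123, 123]
404 [36, 42, 37, 40, 37, 39, 38, 34, 34, 33, 32, 31, 32, 70, 167, 226, 235, 234, 234, 233, 232, 232, 233, 234, 232, 234, 232, 223, 214, 211, 173, 127, 123, 123, 124, 123]
```

>>> play_rows:
  rows:
    - [[0, 0, 0.01], [0, 0, 0]]
    - [[0, 0, 0.02], [0, 0, 0]]
    - [[0, 0, 0.03], [0, 0, 0]]
    - [[0, 0, 0.04], [0, 0, 0]]
    - [[0, 0, 0.04], [0, 0, 0]]

```text
time: 5.63
tool_pos: [0.5865, -0.3516, -0.0027]
tcp_rot: [-1.7, -2.64, 0.0]
wrist_force: [-0.5, -0.5, -0.2]
width: 0.467
grip_force: 0.0
```

```bash
python3 tip.py | head -9
```

```text
t 5.6333 pos [ 0.5865 -0.3516 -0.0027] rail [-0.0484 -0.2995] F [-0.5 -0.5 -0.2] w 0.467 q [-0.58  0.45  1.74 -0.    0.95 -1.  ]
shift [-0.002  0.001 -0.023] turn [-0.001 -0.001  0.001]
tcp px [387.9 225.7]
375 [32, 32, 31, 37, 47, 50, 54, 58, 59, 58, 57, 57, 62, 70, 69, 67, 63, 80, 169, 196, 185, 198, 224, 231, 231, 221, 210, 211, 211, 211, 212, 212, 212, 211, 166, 124]
376 [34, 33, 33, 56, 85, 103, 113, 123, 121, 123, 122, 123, 120, 122, 121, 122, 122, 119, 125, 125, 123, 174, 222, 232, 230, 219, 212, 210, 210, 212, 212, 210, 213, 211, 165, 132]
377 [34, 35, 34, 50, 93, 119, 122, 123, 121, 119, 118, 118, 116, 116, 115, 113, 114, 114, 114, 110, 110, 172, 223, 233, 222, 211, 210, 211, 211, 211, 211, 211, 213, 210, 167, 156]
378 [31, 31, 30, 43, 75, 93, 96, 94, 86, 75, 84, 100, 107, 101, 96, 95, 93, 106, 114, 110, 111, 172, 222, 232, 221, 211, 210, 211, 212, 212, 212, 212, 212, 209, 171, 182]
379 [25, 18, 19, 23, 27, 34, 33, 31, 31, 41, 104, 172, 202, 201, 200, 200, 200, 222, 234, 234, 233, 232, 233, 232, 221, 210, 211, 210, 210, 212, 213, 211, 210, 209, 190, 195]
400 [31, 32, 24, 26, 37, 60, 77, 80, 79, 82, 83, 82, 85, 88, 91, 90, 98, 102, 101, 101, 99, 111, 201, 234, 227, 217, 212, 212, 212, 214, 203, 161, 124, 123, 121, 124]
```

No contact, and the image still puts the tips about 35 mm up. I'll keep going down slowly and watch the force.

>>> play_rows:
  rows:
    - [[0, 0, 0.015], [0, 0, 0]]
    - [[0, 0, 0.03], [0, 0, 0]]
    - [[0, 0, 0.045], [0, 0, 0]]
    - [[0, 0, 0.06], [0, 0, 0]]
    - [[0, 0, 0.07], [0, 0, 0]]
    - [[0, 0, 0.08], [0, 0, 0]]
    - [[0, 0, 0.08], [0, 0, 0]]

```text
time: 6.27
tool_pos: [0.5865, -0.3516, -0.0228]
tcp_rot: [-1.7, -2.64, 0.0]
wrist_force: [-0.1, -0.1, -0.4]
width: 0.468
grip_force: 0.0
```

```bash
python3 tip.py | head -9
```

```text
t 6.2667 pos [ 0.5865 -0.3516 -0.0228] rail [-0.0484 -0.2994] F [-0.1 -0.1 -0.4] w 0.468 q [-0.58  0.48  1.75 -0.    0.92 -1.  ]
shift [-0.002  0.002 -0.103] turn [-0.001 -0.001  0.001]
tcp px [387.4 234.5]
375 [33, 32, 32, 31, 34, 33, 32, 31, 33, 37, 35, 34, 37, 51, 65, 67, 66, 69, 77, 83, 86, 84, 85, 84, 95, 102, 101, 130, 148, 148, 171, 201, 212, 211, 168, 123]
376 [31, 33, 30, 30, 32, 31, 34, 35, 33, 34, 35, 29, 40, 86, 116, 122, 123, 121, 121, 122, 122, 123, 121, 121, 121, 119, 118, 119, 118, 118, 161, 200, 213, 210, 165, 132]
377 [33, 35, 27, 28, 33, 34, 34, 34, 31, 33, 32, 32, 41, 81, 108, 114, 116, 116, 115, 113, 114, 114, 115, 116, 106, 95, 94, 95, 98, 103, 157, 201, 212, 209, 167, 156]
378 [32, 33, 27, 30, 32, 33, 34, 33, 31, 29, 50, 77, 87, 90, 93, 94, 105, 115, 114, 109, 107, 108, 119, 124, 124, 114, 106, 108, 124, 135, 162, 199, 212, 210, 170, 182]
379 [33, 31, 33, 27, 29, 31, 29, 29, 29, 38, 104, 176, 202, 202, 198, 201, 221, 234, 235, 235, 234, 234, 234, 235, 233, 222, 211, 211, 211, 210, 211, 211, 210, 211, 189, 195]
400 [33, 34, 31, 31, 27, 33, 33, 33, 32, 32, 29, 33, 37, 39, 60, 85, 97, 102, 101, 101, 110, 116, 119, 119, 120, 120, 121, 118, 118, 122, 117, 112, 118, 123, 123, 124]
```

>>> play_rows:
  rows:
    - [[0, 0, 0.01], [0, 0, 0]]
    - [[0, 0, 0.02], [0, 0, 0]]
    - [[0, 0, 0.03], [0, 0, 0]]
    - [[0, 0, 0.03], [0, 0, 0]]

```text
time: 6.65
tool_pos: [0.5866, -0.3517, -0.0301]
tcp_rot: [-1.7, -2.64, 0.0]
wrist_force: [-0.2, -0.5, 0.1]
width: 0.474
grip_force: 0.0
```

```bash
python3 tip.py | head -9 ; python3 -c "
from h import *
c=cams.read_camera('scene');cv2.imwrite('pics/s4.png',cv2.resize(c['image'][170:270,340:460,::-1],None,fx=6,fy=6))"
```

```text
t 6.65 pos [ 0.5866 -0.3517 -0.0301] rail [-0.0483 -0.2995] F [-0.2 -0.5  0.1] w 0.474 q [-0.58  0.48  1.75 -0.    0.91 -1.  ]
shift [-0.002  0.001 -0.132] turn [-0.001 -0.001  0.001]
tcp px [387.2 237.7]
375 [24, 25, 27, 35, 33, 28, 28, 32, 32, 35, 34, 33, 33, 32, 33, 31, 44, 63, 77, 85, 83, 82, 85, 96, 102, 103, 104, 103, 102, 100, 114, 128, 132, 149, 139, 121]
376 [31, 31, 33, 33, 32, 31, 30, 34, 33, 34, 34, 33, 32, 30, 30, 33, 60, 101, 120, 123, 121, 121, 120, 122, 121, 120, 119, 120, 120, 119, 119, 116, 117, 136, 132, 131]
377 [31, 32, 33, 34, 33, 31, 30, 30, 35, 33, 32, 36, 43, 39, 33, 32, 54, 94, 111, 114, 116, 116, 117, 116, 104, 97, 96, 96, 100, 99, 93, 85, 87, 102, 114, 154]
378 [35, 32, 33, 33, 32, 32, 28, 31, 31, 31, 52, 82, 113, 110, 87, 85, 99, 112, 111, 108, 108, 118, 124, 125, 124, 114, 106, 107, 125, 136, 136, 137, 158, 169, 150, 182]
379 [33, 31, 30, 30, 32, 31, 30, 29, 30, 40, 105, 179, 224, 221, 203, 202, 223, 235, 236, 235, 233, 234, 234, 234, 235, 223, 211, 211, 211, 213, 212, 211, 212, 209, 189, 196]
400 [33, 31, 34, 31, 34, 34, 33, 28, 31, 33, 32, 33, 51, 73, 69, 39, 35, 56, 87, 102, 110, 118, 118, 119, 119, 120, 122, 120, 120, 121, 123, 121, 123, 120, 113, 120]
```

View pics/s4.png

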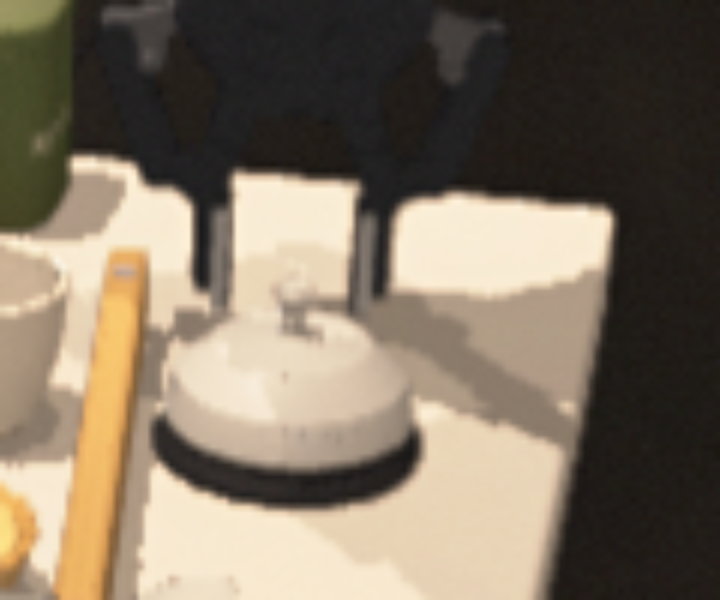

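The tips are almost at the worktop, just behind the bell: left tip at about pixel (377,221), with its shadow closing on it. I'll feel for the worktop in small steps.

>>> play_rows:
  rows:
    - [[0, 0, 0.006], [0, 0, 0]]
    - [[0, 0, 0.012], [0, 0, 0]]
    - [[0, 0, 0.012], [0, 0, 0]]

```text
time: 7.0
tool_pos: [0.5868, -0.3518, -0.0327]
tcp_rot: [-1.701, -2.641, 0.0]
wrist_force: [0.0, 0.2, -0.1]
width: 0.466
grip_force: 0.0
```

>>> play_rows:
  rows:
    - [[0, 0, 0.004], [0, 0, 0]]
    - [[0, 0, 0.008], [0, 0, 0]]
    - [[0, 0, 0.008], [0, 0, 0]]

```text
time: 7.25
tool_pos: [0.5869, -0.3519, -0.0347]
tcp_rot: [-1.701, -2.641, -0.0]
wrist_force: [-0.6, 0.3, 0.2]
width: 0.471
grip_force: 0.0
```

>>> play_rows:
  rows:
    - [[0, 0, 0.004], [0, 0, 0]]
    - [[0, 0, 0.008], [0, 0, 0]]
    - [[0, 0, 0.008], [0, 0, 0]]

```text
time: 7.5
tool_pos: [0.5869, -0.3518, -0.0367]
tcp_rot: [-1.701, -2.641, 0.0]
wrist_force: [0.5, 0.8, 0.6]
width: 0.468
grip_force: 0.0
```

```bash
python3 tip.py | head -7;  python3 -c "
from h import *
c=cams.read_camera('scene');cv2.imwrite('pics/s5.png',cv2.resize(c['image'][190:250,350:430,::-1],None,fx=9,fy=9))"
```

```text
t 7.5 pos [ 0.5869 -0.3518 -0.0367] rail [-0.0481 -0.2998] F [0.5 0.8 0.6] w 0.468 q [-0.58  0.49  1.75 -0.    0.9  -1.  ]
shift [-0.001  0.001 -0.159] turn [-0.    -0.     0.001]
tcp px [387.  240.5]
375 [30, 33, 27, 23, 28, 31, 33, 32, 31, 31, 34, 31, 33, 33, 33, 32, 32, 35, 32, 46, 72, 93, 103, 102, 102, 103, 102, 103, 114, 123, 121, 121, 121, 123, 123, 118]
376 [31, 27, 32, 31, 32, 34, 30, 33, 31, 30, 35, 34, 33, 33, 31, 33, 33, 29, 34, 61, 103, 121, 121, 120, 119, 119, 120, 119, 119, 120, 118, 119, 119, 117, 117, 123]
377 [33, 33, 35, 32, 33, 34, 33, 35, 32, 30, 31, 32, 29, 32, 42, 45, 40, 33, 36, 58, 107, 121, 106, 98, 97, 95, 98, 100, 92, 83, 83, 91, 94, 86, 76, 128]
378 [33, 32, 35, 34, 34, 33, 34, 35, 34, 27, 26, 33, 45, 76, 114, 128, 119, 108, 106, 106, 119, 126, 124, 125, 123, 114, 126, 135, 137, 134, 136, 158, 172, 169, 140, 178]
```

View pics/s5.png

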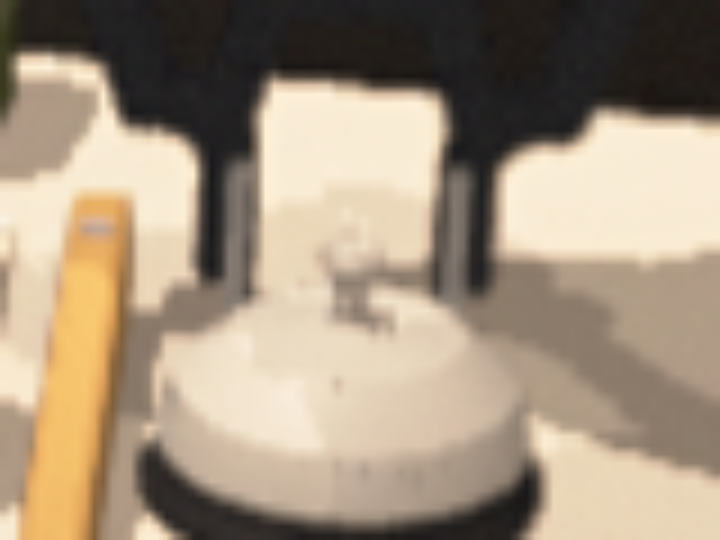

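The tips stand about 5 mm above the worktop, behind the base and between the rail and the near edge. First I push slowly for a short way.

>>> play_rows:
  rows:
    - [[0.02, 0, 0], [0, 0, 0]]
    - [[0.04, 0, 0], [0, 0, 0]]
    - [[0.06, 0, 0], [0, 0, 0]]
    - [[0.08, 0, 0], [0, 0, 0]]
    - [[0.1, 0, 0], [0, 0, 0]]
    - [[0.12, 0, 0], [0, 0, 0]]
    - [[0.14, 0, 0], [0, 0, 0]]
    - [[0.155, 0, 0], [0, 0, 0]]
    - [[0.17, 0, 0], [0, 0, 0]]
    - [[0.185, 0, 0], [0, 0, 0]]
    - [[0.2, 0, 0], [0, 0, 0]]
    - [[0.2, 0, 0], [0, 0, 0]]
    - [[0.2, 0, 0], [0, 0, 0]]

```text
time: 8.68
tool_pos: [0.5665, -0.3063, -0.0361]
tcp_rot: [1.701, 2.641, 0.0]
wrist_force: [0.8, -0.3, 1.7]
width: 0.466
grip_force: 0.6
```

```bash
cat > bell.py <<'E'
from h import *
plan(-.046,-.095,-.0367)
c=cams.read_camera('scene');im=c['image']
# bell base: dark ring front visible in scene; use knob + top-view circles
t=cams.read_camera('top')
g=cv2.medianBlur(cv2.cvtColor(t['image'],cv2.COLOR_RGB2GRAY),3)
h=cv2.HoughCircles(g,cv2.HOUGH_GRADIENT_ALT,1,20,param1=200,param2=.4,minRadius=18,maxRadius=28)
for u,v,r in h[0]:
    b=onz(t,u,v,.008)[:2];q=(b-C)@np.c_[ex,ey]
    if -.12<q[0]<.09 and -.3<q[1]<0: print(u,v,r.round(1),"rail",q.round(4))
# base from scene: dark blob bottom arc
m=(im.max(2)<75).astype(np.uint8);m[:225]=0;m[330:]=0;m[:,:340]=0;m[:,440:]=0
n,l,s,ce=cv2.connectedComponentsWithStats(m);print(s[1:][s[1:,4]>60].tolist())
cv2.imwrite('pics/last_s.png',im[:,:,::-1]);cv2.imwrite('pics/last_t.png',t['image'][:,:,::-1])
E
python3 bell.py
```

```text
t 8.6833 pos [ 0.5665 -0.3063 -0.0361] rail [-0.0479 -0.2499] F [ 0.8 -0.3  1.7] w 0.466 q [-0.53  0.43  1.85  0.    0.87 -0.96]
shift [0.62  0.008 0.002] turn [0.    0.    0.001]
381.0 292.0 23.3 rail [-0.0486 -0.2068]
367.0 235.0 22.9 rail [ 0.05   -0.2285]
301.0 264.0 21.2 rail [ 0.0546 -0.104 ]
[[419, 228, 21, 102, 1087], [366, 242, 45, 14, 246], [340, 291, 33, 39, 654]]
```

>>> play_rows:
  rows:
    - [[0.015, 0, 0], [0, 0, 0]]
    - [[0.035, 0, 0], [0, 0, 0]]
    - [[0.06, 0, 0], [0, 0, 0]]
    - [[0.085, 0, 0], [0, 0, 0]]
    - [[0.11, 0, 0], [0, 0, 0]]
    - [[0.135, 0, 0], [0, 0, 0]]
    - [[0.16, 0, 0], [0, 0, 0]]
    - [[0.185, 0, 0], [0, 0, 0]]
    - [[0.205, 0, 0], [0, 0, 0]]
    - [[0.22, 0, 0], [0, 0, 0]]
    - [[0.22, 0, 0], [0, 0, 0]]

```text
time: 9.7
tool_pos: [0.5431, -0.2553, -0.0364]
tcp_rot: [-1.7, -2.641, -0.0]
wrist_force: [-0.1, -1.1, 2.4]
width: 0.474
grip_force: 0.9
```

```bash
python3 bell.py
```

```text
t 9.7 pos [ 0.5431 -0.2553 -0.0364] rail [-0.0481 -0.1938] F [-0.1 -1.1  2.4] w 0.474 q [-0.48  0.36  1.95  0.    0.84 -0.91]
shift [0.395 0.009 0.002] turn [-0.    -0.001  0.001]
351.0 307.0 23.5 rail [-0.0489 -0.1491]
301.0 264.0 21.2 rail [ 0.0546 -0.104 ]
364.0 233.0 22.5 rail [ 0.0553 -0.2254]
289.0 332.0 23.2 rail [-0.0402 -0.036 ]
[[361, 225, 16, 17, 88], [400, 225, 18, 18, 112], [419, 228, 21, 102, 1083], [365, 256, 47, 16, 246], [340, 292, 33, 38, 654]]
```

>>> play_rows:
  rows:
    - [[0.015, 0, 0], [0, 0, 0]]
    - [[0.035, 0, 0], [0, 0, 0]]
    - [[0.06, 0.002, 0], [0, 0, 0]]
    - [[0.085, 0.004, 0], [0, 0, 0]]
    - [[0.11, 0.006, 0], [0, 0, 0]]
    - [[0.135, 0.008, 0], [0, 0, 0]]
    - [[0.16, 0.008, 0], [0, 0, 0]]
    - [[0.185, 0.008, 0], [0, 0, 0]]
    - [[0.21, 0.008, 0], [0, 0, 0]]
    - [[0.235, 0.008, 0], [0, 0, 0]]
    - [[0.26, 0.008, 0], [0, 0, 0]]
    - [[0.285, 0.008, 0], [0, 0, 0]]
    - [[0.305, 0.008, 0], [0, 0, 0]]
    - [[0.32, 0.008, 0], [0, 0, 0]]
    - [[0.32, 0.008, 0], [0, 0, 0]]

```text
time: 11.05
tool_pos: [0.5116, -0.1817, -0.0366]
tcp_rot: [-1.7, -2.641, -0.0]
wrist_force: [-0.2, -0.3, 0.0]
width: 0.467
grip_force: 0.2
```

```bash
python3 bell.py
```

```text
t 11.05 pos [ 0.5116 -0.1817 -0.0366] rail [-0.0464 -0.1138] F [-0.2 -0.3  0. ] w 0.467 q [-0.39  0.27  2.07  0.    0.8  -0.81]
shift [0.075 0.002 0.001] turn [-0.001 -0.001  0.001]
367.0 235.0 23.2 rail [ 0.05   -0.2285]
302.0 265.0 20.7 rail [ 0.0523 -0.1048]
285.0 328.0 22.9 rail [-0.0312 -0.0328]
343.0 275.0 21.7 rail [ 0.0061 -0.1607]
[[349, 225, 79, 40, 1105], [419, 228, 21, 102, 1082], [340, 282, 73, 48, 762]]
```

>>> play_rows:
  rows:
    - [[0.012, 0, 0], [0, 0, 0]]
    - [[0.024, 0, 0], [0, 0, 0]]
    - [[0.036, 0, 0], [0, 0, 0]]
    - [[0.048, 0, 0], [0, 0, 0]]
    - [[0.06, 0, 0], [0, 0, 0]]
    - [[0.07, 0, 0], [0, 0, 0]]
    - [[0.08, 0, 0], [0, 0, 0]]
    - [[0.08, 0, 0], [0, 0, 0]]

```text
time: 11.82
tool_pos: [0.5037, -0.1639, -0.0364]
tcp_rot: [-1.701, -2.641, -0.0]
wrist_force: [0.0, -0.9, -0.2]
width: 0.47
grip_force: 0.5
```

```bash
python3 bell.py; python3 -c "
from h import *
a=cv2.imread('pics/last_s.png')[180:340,320:480];b=cv2.imread('pics/last_t.png')[240:400,230:390]
cv2.imwrite('pics/f6.png',cv2.resize(np.hstack([a,b]),None,fx=2.5,fy=2.5))"
```

```text
t 11.8167 pos [ 0.5037 -0.1639 -0.0364] rail [-0.0463 -0.0943] F [ 0.  -0.9 -0.2] w 0.47 q [-0.36  0.25  2.1   0.    0.79 -0.79]
shift [-0.003  0.001  0.001] turn [-0.    -0.001  0.001]
367.0 235.0 23.2 rail [ 0.05   -0.2285]
302.0 265.0 20.7 rail [ 0.0523 -0.1048]
[[347, 225, 84, 46, 1480], [419, 228, 21, 102, 1081], [340, 291, 33, 39, 655]]
```

View pics/f6.png

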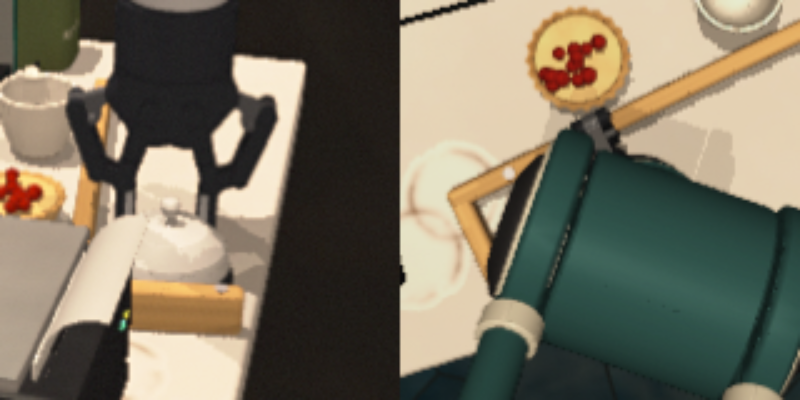

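The bell is now close to the stop. The knob appears near pixel (388,262), so I'll cast that ray to check.

```bash
python3 -c "
from h import *
c=np.load('scene.npy',allow_pickle=True).item()
for n,u,v in(('start',389,218),('now',388,261.5),('now2',388,263.5)): print(n,(onz(c,u,v,.055)[:2]-C)@np.c_[ex,ey])
"
```

```text
start [-0.04838746 -0.2100054 ]
now [-0.04789622 -0.04542039]
now2 [-0.04795283 -0.039124  ]
```

>>> play_rows:
  rows:
    - [[0.005, 0, 0], [0, 0, 0]]
    - [[0.01, 0, 0], [0, 0, 0]]
    - [[0.01, 0, 0], [0, 0, 0]]

```text
time: 12.17
tool_pos: [0.503, -0.1622, -0.0364]
tcp_rot: [1.701, 2.641, -0.0]
wrist_force: [0.9, -1.0, 1.2]
width: 0.471
grip_force: 0.7
```

>>> play_rows:
  rows:
    - [[-0.02, 0, 0], [0, 0, 0]]
    - [[-0.06, 0, 0], [0, 0, 0]]
    - [[-0.12, 0, 0], [0, 0, 0]]
    - [[-0.2, 0, 0], [0, 0, 0]]
    - [[-0.3, 0, 0], [0, 0, 0]]
    - [[-0.4, 0, 0], [0, 0, 0]]
    - [[-0.4, 0, 0], [0, 0, 0]]
    - [[-0.4, 0, -0.15], [0, 0, 0]]
    - [[-0.4, 0, -0.3], [0, 0, 0]]
    - [[-0.4, 0, -0.45], [0, 0, 0]]
    - [[-0.4, 0, -0.6], [0, 0, 0]]
    - [[-0.4, 0, -0.75], [0, 0, 0]]
    - [[-0.4, 0, -0.75], [0, 0, 0]]
    - [[-0.4, 0, -0.75], [0, 0, 0]]

```text
time: 13.33
tool_pos: [0.5469, -0.2551, 0.1551]
tcp_rot: [1.698, 2.635, 0.001]
wrist_force: [0.3, -0.4, -0.4]
width: 0.469
grip_force: 0.0
```

```bash
python3 bell.py; python3 -c "
from h import *
a=cv2.imread('pics/last_s.png')[180:340,320:480];b=cv2.imread('pics/last_t.png')[240:400,230:390]
cv2.imwrite('pics/f7.png',cv2.resize(np.hstack([a,b]),None,fx=2.5,fy=2.5))"
```

```text
t 13.3333 pos [ 0.5469 -0.2551  0.1551] rail [-0.0446 -0.1952] F [ 0.3 -0.4 -0.4] w 0.469 q [-0.48  0.15  1.81  0.    1.17 -0.9 ]
shift [ 0.405 -0.009  0.765] turn [0.006 0.007 0.   ]
297.0 334.0 23.9 rail [-0.0492 -0.0467]
300.0 265.0 20.8 rail [ 0.0538 -0.1017]
367.0 235.0 22.8 rail [ 0.05   -0.2285]
[[419, 228, 21, 102, 1087], [340, 292, 33, 38, 651]]
```

The top view puts the bell at (−0.049, −0.047), which agrees with the knob ray. The tart and cup are where they began and the arm is clear, so I'm handing in.

```bash
python3 -c "
from workcell import bot
print(bot.finish_job())"
```

```text
the job is handed in; nothing more can be done
None
```

I pushed the bell into the corner, about 7 mm off the rail and 5 mm off the end stop by the last camera measurement (limit 15 mm each); the arm was clear of everything, the cup and tart measured unmoved within camera error, and the job is handed in, though no verdict came back.

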